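# Back the ratchet clamp off one notch

### The arm

A 7-joint arm with a two-finger parallel gripper is mounted at the origin on the work surface; the furniture and walls round the work are solid. World frame = base frame: x ahead of the robot, y to its left, z up, the work surface at z = 0. Lengths are in m, angles in rad, forces in N, time in s.
With the tool pointing down it reaches from about 0.4 to 0.85 m from the base axis. Payload 6.9 kg.
Tool frame: the origin (TCP) lies midway between the tips of the shut fingers; the grasp point (between the pads) lies behind it (ctrl.pinch_z is the z of the grasp point in the tool frame, in m); z points along the fingers, y is the line along which they close (so a half turn about z gives the same grasp; the last joint's range is limited). The gripper opens to 85 mm and grips with 20 to 120 N. Pads are 22 mm wide; open, the fingers measure 114 mm over their backs; the gripper's body (76 mm by 85 mm) begins 54 mm behind the grasp point. The pads swing forward as they close: fully open they stand 13 mm farther back than shut.
Start: joints at [0.105, 0.507, -0.238, 1.5, 0.126, 1.149, -0.155], TCP at [0.625, -0, 0.21] pointing down, gripper open.
Joint ranges: [-3.08, 3.08], [-0.24, 2.05], [-1.43, 1.35], [0, 2.5], [-1.52, 4.66], [0.17, 1.96], [-2.89, 2.89]. Speed limits (rad/s): [2.39, 2.39, 3.14, 3.14, 3.14, 3.14, 3.14].

### API

Orientations are given as a unit quaternion [w, x, y, z].
In Python, from station import ctrl, get_state, vision, ticket, models gives the robot as it stands. Calls block until the motion is done:
- ctrl.movep(position, orientation): joint-space move of the TCP to a pose.
- ctrl.movel(position, frame=None, max_speed=0.15): straight line of the TCP; frame=None keeps the orientation; max_speed is the mean speed in m/s.
- ctrl.set_joints(angles): joint-space move.
- ctrl.ungrasp() and ctrl.close_gripper(force=None): open the fingers fully, or close them until they stop; force is the grip in N (None keeps the last).
- ctrl.pause(seconds).
- ctrl.ik(position, orientation): joint angles nearest the present ones, or None.
- get_state(): the state.
- vision.grab_frame(name): name is "scene" or "side" or "wrist"; returns (picture, depth): 384x512x3 uint8, blue, green, red; 384x512 float32, m along the optical axis (not along the pixel's ray), 0 where there is no reading.
- vision.camera_info(name): a dict with "mtx" (3x3 intrinsics, pixels), "R" (3x3) and "t" (3): a world point X has camera coordinates R X + t; the wrist camera has in their place "hand_eye" (4x4, takes a point from camera to tool coordinates, whose origin is the TCP and whose axes are the flange's). Camera axes: x right, y down, z forward; pixel columns grow to the right and rows downward; lengths in m; the calibration is good to about 2 mm. A picture is of the moment at which its call begins: read the wrist's pose just before it. camera_info takes no time and is no camera call.
A pose or a line that the arm cannot do raises ctrl.Unreachable and nothing moves.
- ticket.close_job(): hands the job in; it is judged then, once.
Trained networks look in the newest picture that a camera, given by its name, has taken for a name from the list of things; names that differ only in an ending like _2 or _b are one class to them, and where a whole thing is asked for, a point or a joint stands for the part that bears it (a point fixed in the world has none). Each returns a list of dicts, best first, with "p" (0 to 1); they miss things now and then, are a little off and sometimes report something else, mostly with a low value. They report only what shows in the picture. A call takes as long as a camera call.
- models.recognise(camera, target): "point" ([column, row] in pixels, amid what is visible of it).
- models.masks_of(camera, target): "mask" (384x512 bool, what is visible of it) and "point" ([column, row] in pixels, amid what is visible of it).
The state is a dict: "time": time; "qpos": joint angles; "qd": joint speeds; "tau": joint torques, N m; "tcp_pos": TCP position; "eef_rot": TCP orientation; "contact_force": force on the tool from outside, world axes, zero at the start; "wrist_torque": the same for the moment, N m; "width": finger opening in m; "gripper_force": force on a finger pad.
Only numpy, scipy, OpenCV 4.12 (cv2) and the standard library are available. Lean on these libraries where they do the work, as an engineer would, in place of code of your own. Each camera call takes 0.05 s, during which the arm holds its last target. There are 200 camera calls.

### The job

The jaw of the ratchet clamp has been wound in one notch too far to take the pine offcut. With light fingertip pushes, flip the pawl up off the toothed wheel so that it stays thrown back, push the star handle backward (its top towards the pawl) by just one notch, and then flip the pawl down again so that it drops fully into that next notch. Grip nothing, do not force the mechanism, and leave the loose things on the bench where they lie.

Things in the scene. Friction and masses are not known exactly. Their poses are not given: they have to be found in the camera images.
- ratchet_clamp: Grey ratchet clamp screwed to the bench, 260 x 135 x 240 mm high. Origin on the bench top below the wheel's axle, z up; x runs from the pawl through the wheel to the jaws (x 78 mm on, 100 mm high), y along the axle to the star handle. Toothed wheel and pawl at y 7 to 21 mm, a cheek plate at y 30 to 38 mm, up to 181 mm high at the pawl. Wheel 124 mm across, 10 saw teeth: one notch is 0.628 rad.
- wheel (a joint): Angle of toothed wheel and star handle, rad; 0 to 0.12 at the start. Backward (top moving to the clamp's -x, towards the pawl) is negative: one notch back is -0.628. With the pawl down it is blocked backward at about 0 (next notch -0.63) and has 0.15 rad free play forward of that. With the pawl up it turns with about 2 N at an arm's tip and stays where it is left.
- pawl (a joint): Angle of the pawl about its pin, rad: 0 = fully down in a notch, 1.0 = thrown back against its stop. It topples: below about 0.4 rad it falls by its own weight onto the wheel, above about 0.6 rad it falls back and stays up. The nose clears the teeth above 0.25 rad.
- axle (a point): Centre of the star handle, on the axle line, 105 mm above the bench, at y = 78 mm in the clamp's frame. Five steel arms 12 mm thick, 72 degrees apart, each ending in a black ball 20 mm across centred 85 mm from the axle. Only the bench lies below the arms.
- star_ball (a point): Centre of the ball of the star arm that stands nearest upright at the start: at wheel angle 0 it leans 0.31 rad from the vertical towards the clamp's +x. It turns with the wheel. Pushing this arm from its +x side towards -x turns the wheel backward.
- pawl_pin (a point): Pin on which the pawl swings, 168 mm above the bench, at x = -70, y = 14 mm in the clamp's frame.
- pawl_knob (a point): Centre of the black knob (20 mm across, 22 mm long in y) on top of the pawl's upright thumb lever (8 mm thick, 22 mm wide), 65 mm from the pin. Pawl down: the lever leans 0.3 rad from the vertical to the clamp's +x; pushing it to -x lifts the pawl. Thrown back it leans 0.7 rad to -x; pushing it from there to +x brings the pawl down.
- offcut_a: pine offcut lying loose left of the clamp, 64 x 160 x 19 mm, not to be moved; origin at the centre of its underside
- bolt_b: loose steel bolt with nut, 17 x 44 x 20 mm, right of the clamp, not to be moved; origin at the centre of its underside
- hex_key_set: folding hex key set, 38 x 121 x 25 mm, left of and in front of the clamp, not to be moved; origin at the centre of its underside
- tape_measure: yellow tape measure, 45 x 98 x 64 mm, right of and in front of the clamp, not to be moved; origin at the centre of its underside
- pliers: red-handled pliers, 59 x 180 x 16 mm, right of the clamp, not to be moved; origin at the centre of its underside
- screw_jar: clear jar of screws with red lid, 66 mm across and 90 mm high, right of and behind the clamp, not to be moved; origin at the centre of its underside

How it is judged:
On the way, in this order (a step that is already met when the one before it is completed fails the run):
1. the pawl is thrown back and stays up, the wheel still in its first notch (value of joint pawl above 0.8 rad and value of joint wheel above -0.25 rad), for 0.2 s.
2. the wheel has been pushed back one notch while the pawl is up (value of joint pawl above 0.8 rad and value of joint wheel between -0.75 and -0.4 rad), for 0.2 s.
At the end, for the whole second after the job is handed in: The pawl is fully down (within 0.06 rad of its down stop) in the next notch, the wheel stands one notch back (joint wheel between -0.75 and -0.40 rad) and at rest, and the loose things lie where they were (value of joint pawl below 0.06 rad and value of joint wheel between -0.75 and -0.4 rad and velocity of joint wheel between -0.05 and 0.05 rad/s); the robot touches nothing.
It fails at once if the clamp is gripped or forced with more than 25 N (contact force between the fingers and ratchet_clamp above 25 N).
It fails at once if a loose thing on the bench is moved more than 20 mm or lifted (distance of any of offcut_a, bolt_b, hex_key_set, tape_measure, pliers, screw_jar from where it was at the start of the episode above 0.02 m).
It also fails if it takes over 56 s, if anything falls off the work surface, if the arm or the gripper's body presses on something with over 40 N, if the wrist force passes 120 N, or if a joint passes its speed limit or range.

## Working session

There is one attempt and no reset: what is moved stays moved. The work goes in short steps, each a Python script; the robot and the scene stay as the last script left them, time stands still between calls to the robot, and variables do not carry over. Pictures are saved under pics/ and viewed, at most 10 in all, crops included, and the job is handed in when it is done.

```bash
ls; mkdir -p pics
cat > h.py <<'E'
import numpy as np, cv2
from station import ctrl, get_state, vision, ticket, models
def pix2w(cam,depth,uv,r=2):
    c=vision.camera_info(cam); K=np.array(c["mtx"]);u,v=int(round(uv[0])),int(round(uv[1]))
    d=depth[max(0,v-r):v+r+1,max(0,u-r):u+r+1]; d=d[d>0]
    if len(d)==0: return None
    z=np.median(d); p=np.array([(uv[0]-K[0,2])/K[0,0]*z,(uv[1]-K[1,2])/K[1,1]*z,z])
    return np.array(c["R"]).T@(p-np.array(c["t"]))
def proj(cam,X):
    c=vision.camera_info(cam); p=np.array(c["R"])@np.array(X)+np.array(c["t"]); q=np.array(c["mtx"])@p; return q[:2]/q[2]
E
python3 - <<'E'
from h import *
np.set_printoptions(precision=3,suppress=True)
ims=[]
for cam in("scene","side"):
    im,d=vision.grab_frame(cam); np.save(f"pics/{cam}_d.npy",d); cv2.imwrite(f"pics/{cam}0.png",im)
    c=vision.camera_info(cam); print(cam,"campos",-np.array(c["R"]).T@c["t"])
    for t in("ratchet_clamp","axle","star_ball","pawl_pin","pawl_knob"):
        for r in models.recognise(cam,t)[:2]: print(cam,t,r["p"],r["point"],pix2w(cam,d,r["point"]))
s=get_state(); print(s["time"],s["tcp_pos"],s["eef_rot"],s["width"])
E
```

```text
pics
scene campos [-0.257 -0.547  0.877]
scene ratchet_clamp 0.81 [269.1, 227.5] [0.531 0.028 0.073]
scene axle 0.55 [268.6, 226.1] [0.534 0.033 0.073]
scene axle 0.17 [357.6, 309.7] [ 0.477 -0.267  0.001]
scene star_ball 0.72 [266.6, 211.2] [0.53  0.035 0.124]
scene pawl_pin 0.75 [268.5, 222.3] [0.534 0.033 0.086]
scene pawl_knob 0.77 [252.1, 195.1] [0.485 0.045 0.198]
side campos [ 0.139 -0.552  0.699]
side ratchet_clamp 0.94 [273.4, 219.5] [ 0.525 -0.002  0.108]
side ratchet_clamp 0.44 [270.4, 203.2] [0.537 0.033 0.131]
side axle 0.8 [274.2, 221.0] [ 0.527 -0.003  0.102]
side axle 0.67 [269.5, 203.2] [0.535 0.034 0.131]
side star_ball 0.69 [267.9, 200.3] [0.53  0.035 0.142]
side pawl_pin 0.78 [275.1, 222.4] [ 0.529 -0.004  0.097]
side pawl_pin 0.67 [186.6, 189.4] [0.423 0.346 0.018]
side pawl_knob 0.86 [250.6, 191.2] [0.481 0.038 0.187]
side pawl_knob 0.74 [393.0, 267.3] [ 0.68  -0.256  0.089]
0.6 [ 0.625 -0.     0.21 ] [-0.     0.707  0.707 -0.   ] 0.08537867354615186
```

Run:
```python
import cv2
a=cv2.imread("pics/side0.png");b=cv2.imread("pics/scene0.png")
cv2.imwrite("pics/side0c.png",cv2.resize(a[110:320,150:430],None,fx=2.8,fy=2.8))
cv2.imwrite("pics/scene0c.png",cv2.resize(b[110:320,130:410],None,fx=2.8,fy=2.8))
```

```text
(no output)
```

View pics/side0c.png

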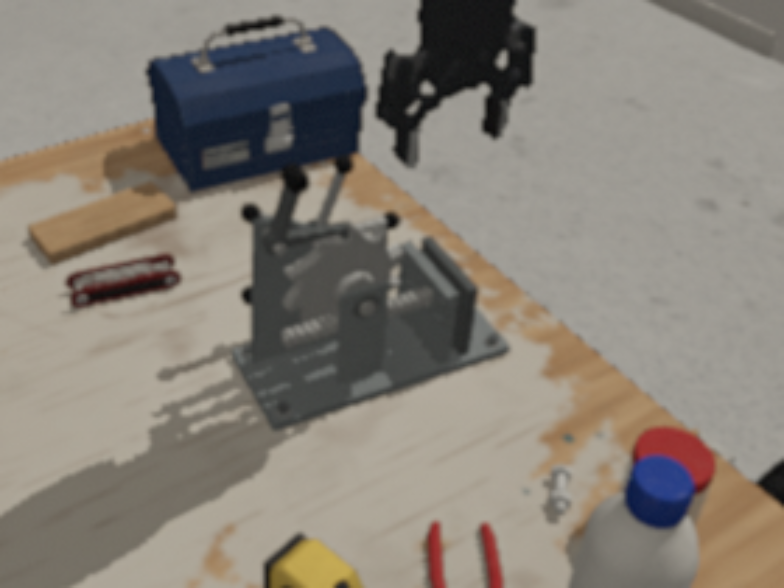

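View pics/scene0c.png

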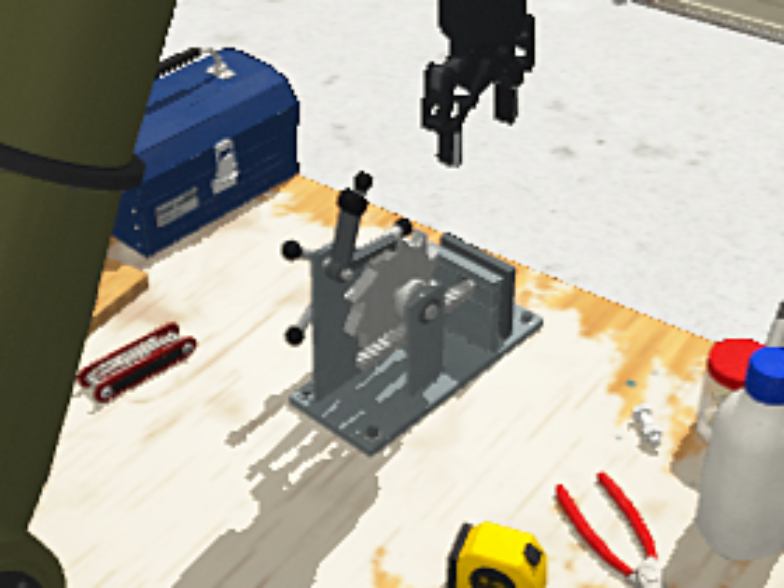

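The clamp stands with its x axis roughly ahead of the robot and the star on its far (left) side. In the side crop the knob is at (295,180), the upright ball at (343,163), and the other balls at (250,212), (250,296) and (391,219). In the scene crop the knob is at (350,203), the upright ball at (362,183), and the others at (402,228), (291,250) and (294,335). Next I fit the pose.

```bash
cat > fit.py <<'E'
from h import *
from scipy.optimize import least_squares
np.set_printoptions(precision=4,suppress=True)
def model(w,pawl=0):
    t=.3-pawl; P={"knob":[-.07+.065*np.sin(t),.014,.168+.065*np.cos(t)]}
    for k in range(-2,3):
        a=.31+w+k*2*np.pi/5; P[k]=[.085*np.sin(a),.078,.105+.085*np.cos(a)]
    return P
def tw(p,P): c,s=np.cos(p[2]),np.sin(p[2]); P=np.asarray(P,float); return np.array([p[0]+c*P[0]-s*P[1],p[1]+s*P[0]+c*P[1],P[2]])
if __name__=="__main__":
    O={("side","knob"):(295,180),("side",0):(343,163),("side",-1):(250,212),("side",-2):(250,296),("side",1):(391,219),
       ("scene","knob"):(350,203),("scene",0):(362,183),("scene",1):(402,228),("scene",-1):(291,250),("scene",-2):(294,335)}
    off={"side":(150,110),"scene":(130,110)}
    def f(p):
        P=model(p[3]); return np.concatenate([proj(c,tw(p,P[k]))-(np.array(v)/2.8+off[c]) for (c,k),v in O.items()])
    r=least_squares(f,[.53,.0,.1,.05],loss="soft_l1"); print(r.x,f(r.x).reshape(-1,2))
    p=r.x; P=model(p[3])
    for k in P: print(k,tw(p,P[k]))
    for L in((-.05,-.035),(.2,-.035),(-.09,.078)): print(tw(p,[*L,0]))
E
python3 fit.py
```

```text
[ 0.5455  0.0226 -0.1177  0.0288] [[-0.1617 -0.5624]
 [ 0.0275  0.4784]
 [-0.1965  0.2387]
 [-0.2668 -0.3376]
 [-0.22    0.4338]
 [ 0.6813 -0.2532]
 [ 0.077  -0.586 ]
 [ 0.2285 -0.3407]
 [-0.1593  0.0837]
 [-0.0545  0.255 ]]
knob [0.4967 0.0425 0.2301]
-2 [0.4852 0.1083 0.0568]
-1 [0.4876 0.108  0.1566]
0 [0.5827 0.0968 0.1852]
1 [0.6391 0.0901 0.1029]
2 [0.5788 0.0972 0.0235]
[ 0.4918 -0.0063  0.    ]
[ 0.74   -0.0356  0.    ]
[0.4653 0.1107 0.    ]
```

```bash
cat >> h.py <<'E'
POSE=[0.5455,0.0226,-0.1177]
Q=[0,np.cos(POSE[2]/2),np.sin(POSE[2]/2),0]
def W(x,y,z): c,s=np.cos(POSE[2]),np.sin(POSE[2]); return np.array([POSE[0]+c*x-s*y,POSE[1]+s*x+c*y,z])
def line(x,y,z,v=.15):
    ctrl.movel(W(x,y,z),max_speed=v); s=get_state(); print(round(s["time"],2),"F",np.round(s["contact_force"],1),"err",np.round(s["tcp_pos"]-W(x,y,z),4)); return s
E
python3 - <<'E'
from h import *
print("pinch",ctrl.pinch_z)
for p in [(-.015,.014,.3),(-.015,.014,.213),(-.075,.014,.213),(.06,.078,.172),(0,.078,.172),(-.148,.014,.28),(-.148,.014,.2),(-.14,.014,.2),(-.09,.014,.2)]:
    q=ctrl.ik(W(*p),Q); q2=ctrl.ik(W(*p),[0,np.cos(POSE[2]/2+np.pi/4),np.sin(POSE[2]/2+np.pi/4),0])
    print(p,None if q is None else np.round(q,2),None if q2 is None else np.round(q2,2))
E
```

```text
pinch -0.0187
(-0.015, 0.014, 0.3) [-0.23  0.3   0.16  1.58 -0.05  1.26 -1.75] [ 0.05  0.3  -0.23  1.58  0.07  1.27 -0.31]
(-0.015, 0.014, 0.213) [-0.24  0.36  0.18  1.74 -0.07  1.04 -1.73] [ 0.04  0.36 -0.23  1.74  0.09  1.05 -0.33]
(-0.075, 0.014, 0.213) [-0.27  0.27  0.16  1.88 -0.05  0.99 -1.78] [ 0.04  0.27 -0.24  1.87  0.08  1.   -0.35]
(0.06, 0.078, 0.172) [-0.3   0.53  0.19  1.57 -0.11  1.05 -1.78] [-0.06  0.53 -0.21  1.57  0.12  1.06 -0.42]
(0, 0.078, 0.172) [-0.34  0.45  0.18  1.73 -0.09  0.98 -1.82] [-0.07  0.45 -0.22  1.72  0.12  0.98 -0.46]
(-0.148, 0.014, 0.28) [-0.27  0.1   0.09  1.9  -0.01  1.14 -1.87] [ 0.05  0.1  -0.27  1.9   0.03  1.14 -0.35]
(-0.148, 0.014, 0.2) [-0.3   0.18  0.12  2.05 -0.03  0.91 -1.85] [ 0.03  0.18 -0.27  2.05  0.06  0.92 -0.39]
(-0.14, 0.014, 0.2) [-0.29  0.19  0.13  2.04 -0.03  0.92 -1.84] [ 0.03  0.19 -0.26  2.03  0.06  0.92 -0.38]
(-0.09, 0.014, 0.2) [-0.27  0.26  0.15  1.93 -0.05  0.95 -1.79] [ 0.03  0.27 -0.24  1.93  0.08  0.96 -0.36]
```

Run:
```python
from h import *
s=get_state(); ctrl.movel(np.array(s["tcp_pos"])+[0,0,.09],max_speed=.2)
ctrl.close_gripper(20)
ctrl.movep(W(-.010,.014,.30),Q); print(get_state()["time"],get_state()["width"])
line(-.010,.014,.215)
for x in(-.03,-.045,-.06,-.072): line(x,.014,.215,.05)
ctrl.pause(.4)
im,d=vision.grab_frame("side"); cv2.imwrite("pics/s1.png",cv2.resize(im[110:320,150:430],None,fx=2.8,fy=2.8))
```

```text
3.4083 0.0004666456957058469
4.12 F [-0.5 -0.5  0.8] err [ 0.0005 -0.0001  0.0006]
4.67 F [-0.2  0.   0.5] err [-0.      0.0001  0.0004]
5.12 F [ 3.5 -0.7 11.7] err [ 0.0028 -0.0002  0.0025]
5.58 F [ 1.3 -1.2 25.9] err [ 0.0039 -0.0003  0.0042]
5.97 F [-3.6 -1.4 25.4] err [ 0.0017 -0.      0.0035]
```

View pics/s1.png

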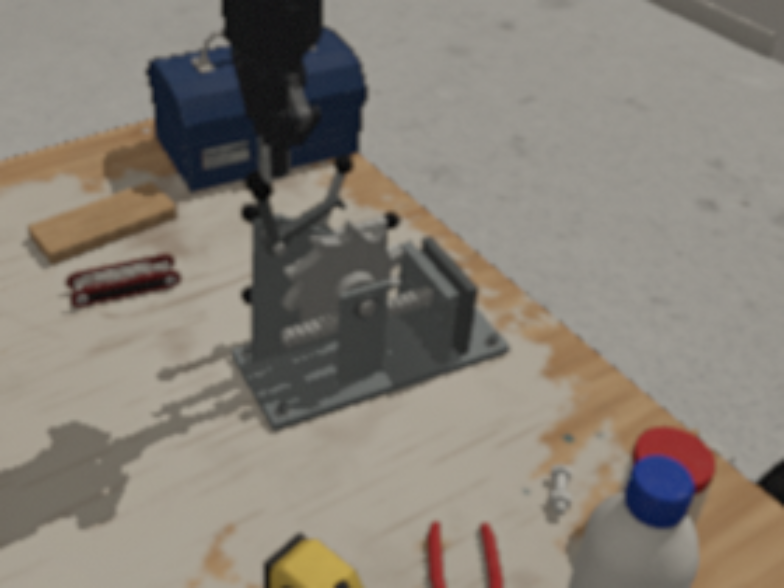

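The pawl lever leans back, with the knob at about (260,187) in the crop and the fingertip just above right of it at (272,172). The arm reads an upward force, so I check it before moving on.

Run:
```python
from h import *
from fit import model
s=get_state(); print(s["time"],s["contact_force"],s["wrist_torque"],s["tcp_pos"],s["gripper_force"])
off=np.array([150,110]);f=lambda X:(proj("side",X)-off)*2.8
print("tip",f(s["tcp_pos"]))
for p in np.arange(0,1.05,.1): print(round(p,1),f(W(*model(0,p)["knob"])))
for p in (.6,.8,1): print("arm0",f(W(*model(0.03)[0])))
im,d=vision.grab_frame("scene"); cv2.imwrite("pics/s2.png",cv2.resize(im[120:270,190:330],None,fx=4,fy=4))
```

```text
6.4167 [-3.8855  0.121  26.6527] [-0.2185  1.1041 -0.0184] [0.4776 0.0449 0.2185] 10.650444477796555
tip [273.4965 194.8352]
0.0 [294.5444 178.4477]
0.1 [287.708  178.5342]
0.2 [280.6806 179.2872]
0.3 [273.5398 180.7048]
0.4 [266.3662 182.7764]
0.5 [259.2419 185.4832]
0.6 [252.2494 188.7973]
0.7 [245.4704 192.683 ]
0.8 [238.984  197.0967]
0.9 [232.8661 201.9874]
1.0 [227.1873 207.2981]
arm0 [343.1599 164.366 ]
arm0 [343.1599 164.366 ]
arm0 [343.1599 164.366 ]
```

View pics/s2.png

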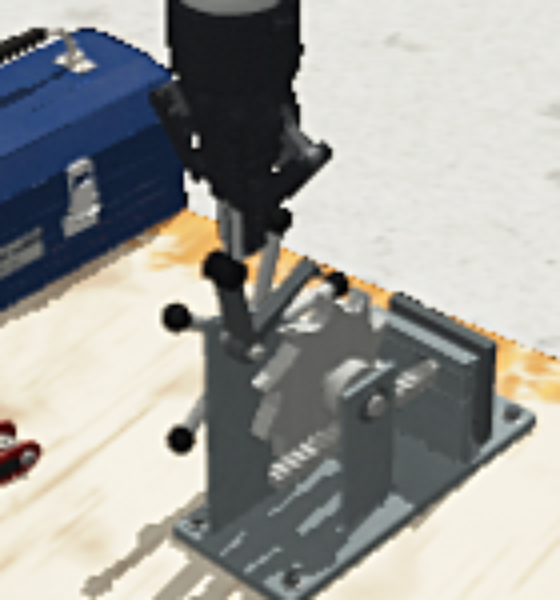

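The pawl is only at about 0.5 and the fingertip seems to sit on top of the knob, so it is higher than I assumed. I lift it and measure where the tip really is against the TCP.

Run:
```python
from h import *
s=get_state(); print("old tip scene crop",(proj("scene",s["tcp_pos"])-[190,120])*4)
line(-.06,.014,.27,.1)
line(-.0,.014,.27,.1)
s=get_state(); o=[]
for c in("scene","side"):
    im,d=vision.grab_frame(c); t=proj(c,s["tcp_pos"]); o0=(t-[50,60]).astype(int); print(c,(t-o0)*4, "mm/px", 1000*0.25*np.linalg.norm(s["tcp_pos"]+np.array(vision.camera_info(c)["R"]).T@vision.camera_info(c)["t"])/vision.camera_info(c)["mtx"][0][0])
    o.append(cv2.resize(im[o0[1]:o0[1]+140,o0[0]-0:o0[0]+100],None,fx=4,fy=4)); 
    cv2.drawMarker(o[-1],tuple(((t-o0)*4).astype(int)),(0,255,0),0,20,1)
cv2.imwrite("pics/s3.png",np.hstack(o))
```

```text
old tip scene crop [240.71538026 278.22402848]
7.18 F [-0.3  0.1  0.5] err [-0.0006 -0.     -0.0007]
7.93 F [-0.2  0.3 -0.1] err [-0.0005  0.     -0.0003]
scene [202.85552082 240.34284247] mm/px 0.6081912306000276
side [203.75228504 243.56090033] mm/px 0.5886857503853858
```

View pics/s3.png

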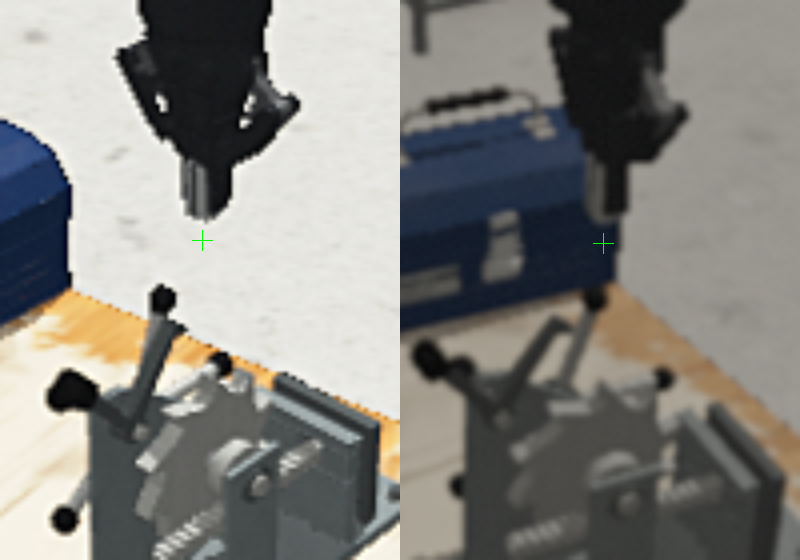

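The pawl is now thrown fully back: its knob is at the far left, (70,388) in the left panel and (432,358) in the right. The real fingertip is about 15 mm above the reported TCP, marked by the green crosses, so I command z 15 mm lower. Next comes the star arm push.

Run:
```python
from h import *
line(.06,.078,.27,.2); line(.06,.078,.155,.1)
for x in(.045,.025,.006): line(x,.078,.155,.05)
ctrl.pause(.3)
o=[]
for c in("scene","side"):
    im,d=vision.grab_frame(c); t=proj(c,W(0,.03,.17)); o0=(t-[50,60]).astype(int); print(c,o0)
    o.append(cv2.resize(im[o0[1]:o0[1]+120,o0[0]:o0[0]+100],None,fx=4,fy=4))
cv2.imwrite("pics/s4.png",np.hstack(o))
```

```text
8.62 F [-1.1 -0.9 -0.5] err [-0.0007 -0.0007 -0.0002]
9.93 F [-0.   0.6 -0. ] err [ 0.0005 -0.      0.0007]
10.38 F [-0.3  0.3 -0. ] err [-0.0004  0.0002  0.0003]
10.93 F [-0.7 -0.1 -0.2] err [-0.0011  0.     -0.0003]
11.46 F [-0.3  0.1  0. ] err [-0.0007  0.0001 -0.0001]
scene [215 131]
side [220 125]
```

View pics/s4.png

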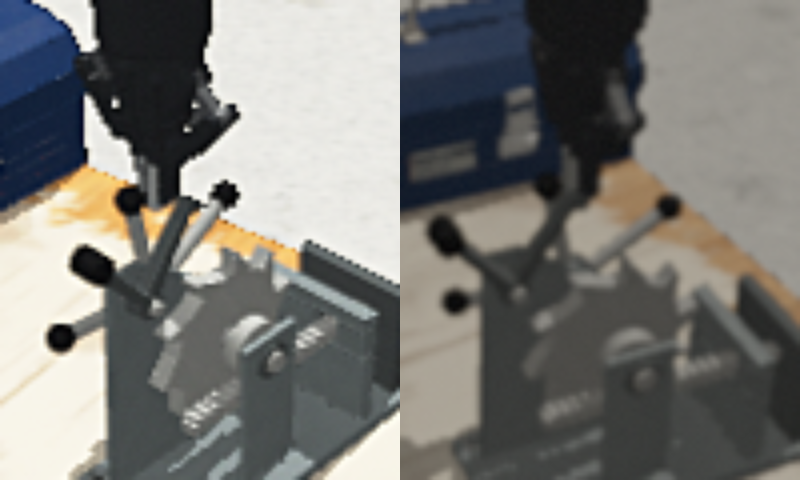

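The wheel turned. The upright ball is at (131,200) in the left panel and (545,185) in the right, the next ball is at (224,194) and (668,206), and the pawl is still thrown back. I fit the angle.

```bash
cat > ang.py <<'E'
from h import *
from fit import model
from scipy.optimize import least_squares
def ang(O,off,x0):
    f=lambda p:np.concatenate([proj(c,W(*model(p[0],p[1])[k]))-(np.array(v)/4+off[c]) for (c,k),v in O.items()])
    r=least_squares(f,x0,loss="soft_l1"); print("wheel,pawl",r.x.round(3),f(r.x).round(1).tolist())
E
python3 - <<'E'
from ang import *
ang({("scene",0):(131,200),("scene",1):(224,194),("scene",-1):(61,338),("scene","knob"):(92,265),
("side",0):(145,185),("side",1):(268,206),("side",-1):(56,301),("side","knob"):(45,233)},{"scene":(215,131),"side":(220,125)},[-.5,1.])
E
```

```text
wheel,pawl [-0.515  0.985] [-0.6, -0.0, 0.1, 0.1, -0.4, -0.0, 0.0, -0.2, 0.6, 0.3, -0.1, 0.2, -0.5, 0.1, 0.2, 0.5]
```

Run:
```python
from h import *
line(.002,.078,.155,.03); ctrl.pause(.3)
line(.03,.078,.155,.1); line(.03,.078,.28,.15)
line(-.150,.014,.28,.15); line(-.150,.014,.188,.1)
for x in(-.128,-.115,-.1,-.088): line(x,.014,.188,.04)
ctrl.pause(.3)
line(-.15,.014,.188,.1); line(-.15,.014,.30,.15)
o=[]
for c in("scene","side"):
    im,d=vision.grab_frame(c); t=proj(c,W(0,.03,.17)); o0=(t-[50,60]).astype(int)
    o.append(cv2.resize(im[o0[1]:o0[1]+120,o0[0]:o0[0]+100],None,fx=4,fy=4))
cv2.imwrite("pics/s5.png",np.hstack(o))
```

```text
12.14 F [ 0.3 -1.9 -0.2] err [-0.0002 -0.      0.    ]
12.88 F [ 0.3 -0.5 -0.4] err [-0.0003 -0.0001 -0.0004]
13.86 F [ 1.   0.5 -0.5] err [-0.0006  0.     -0.0009]
15.28 F [-0.8  0.4  0.1] err [ 0.0006  0.0002 -0.0001]
16.35 F [ 0.5 -0.9 -0.1] err [0.0004 0.     0.0004]
17.05 F [-0.5 -0.  -0.8] err [ 0.0001 -0.0001 -0.0002]
17.52 F [-0.3 -0.3 -0.4] err [ 0.0004 -0.0001 -0.0001]
18.05 F [ 0.  -0.7  1. ] err [ 0.0001 -0.0001 -0.0001]
18.5 F [ 0.5  0.7 -0.7] err [ 0.0001 -0.0001 -0.0001]
19.57 F [ 0.7 -0.4 -0.4] err [0.0007 0.0001 0.0002]
20.47 F [-0.8  0.2  0.6] err [-0.0003 -0.0001 -0.0008]
```

View pics/s5.png

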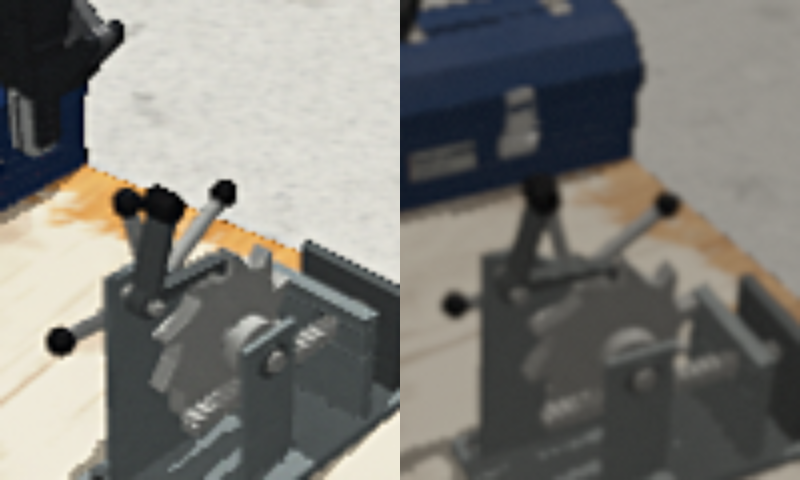

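The pawl is down with its nose behind a tooth: the knob is at (164,206) in the left panel and (541,193) in the right. The balls are at (126,202), (222,193) and (61,341) on the left, and (668,203) and (456,305) on the right.

Run:
```python
from ang import *
ang({("scene",0):(126,202),("scene",1):(222,193),("scene",-1):(61,341),("scene","knob"):(164,206),
("side",1):(268,203),("side",-1):(56,305),("side","knob"):(141,193)},{"scene":(215,131),"side":(220,125)},[-.5,0.])
```

```text
wheel,pawl [-0.546 -0.006] [-0.0, 0.1, 0.2, -0.1, -0.4, 0.0, -0.2, -0.3, -0.5, 0.4, -0.6, -0.1, 0.1, 0.5]
```

The wheel is at -0.546 and the pawl at about 0, fully down. The arm is clear, so I hand in.

```bash
python3 -c "
from h import *
print(ticket.close_job())"
```

```text
the job is handed in; nothing more can be done
None
```

Job handed in, verdict not shown: the camera fit puts the pawl fully down (about 0 rad) and the wheel one notch back (-0.55 rad), with the arm clear and no loose things touched; on the first pawl push, though, the fingertip rode on the knob and the wrist read about 26 N, so the 25 N contact limit may have been passed.

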